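# Lock the keel clamp and hold the deckhouse over its coaming

## Task

Turn the knob of the keel clamp clockwise until it clicks over into its locked position, so that the model ship cannot shift in its cradle. Then pick up the deckhouse (the one with the door), carry it over the bulwark and clear of the masts without it or you bumping the ship, and offer it up to its coaming on the deck: hold it still about a centimetre above the coaming, level, centred, square to it and with its door towards the stern, so that I can brush the glue on. Do not set it down: finish while you are holding it there, and leave the other things on the bench where they are.

Things in the scene. Friction and masses are not known exactly. Their poses are not given: they have to be found in the camera images.
- clamp_knob (a joint): angle of the keel clamp's knob, rad, growing clockwise seen from above. 0: open seat, 1.30: locked seat, each at an end stop. An over-centre spring strut holds it in either seat: it resists with about 0.1 N m up to dead centre at 0.65, clicks over, and past about 0.75 is driven on into the locked seat by itself. It starts in the open seat.
- knob_grip (a point): point on the knob's upright axis at gripping height, 87 mm above the bench: in an upright black bar handle 46 mm long (point's x), 13 mm thick (point's y), from 64 to 98 mm above the bench, on a round steel flange (46 mm across, top at 64 mm) on the clamp's aluminium cam housing. z is up; the point turns with the knob. It stands 150 mm from the ship's centre line, on the robot's side.
- cradle: fixed plywood building cradle on the bench that carries the model ship and, on a tongue that points to the robot, the keel clamp. Origin on the bench under the middle of the ship; y points to the bow, x to the far side, z up. Its position and yaw vary.
- hull: the model ship, wooden, two-masted, 410 by 136 mm; origin and axes as the cradle: pointed bow to +y, flat stern to -y. Deck 103 mm above the bench; bulwark top at 124 mm amidships (150 mm at the bow), inner faces 60 mm from the centre line. Pole masts on the centre line: at y = +120 mm (top 248 mm above the bench, 13 mm thick, leaning 8 mm forward) and y = -122 mm (top 215 mm). Do not bump it.
- seat (a point): centre of the deckhouse's coaming, at the height of its top edge (112 mm above the bench): a raised rectangular wooden frame on the deck amidships, 38 mm (x) by 68 mm (y) outside, 9 mm high, with 4 mm walls round a dark opening. Axes as the hull: y to the bow, z up.
- deckhouse: loose open-bottomed wooden deckhouse standing on the bench, 50 mm (x) by 80 mm (y), 0.12 kg; flat pale roof 42 mm above its underside, on it a small dark sliding hatch (6 mm higher) and two thin brass rails; windows in the long sides. Inside 42 by 72 mm: 2 mm free round the coaming. Origin: centre of its underside; z up; door and roof hatch at the -y end. Grip its upper walls across the 50 mm.
- door (a point): the door in the deckhouse's -y end, 40 mm from its middle and 20 mm above its underside.
- skylight: loose wooden skylight, 54 by 60 mm, 35 mm high, with a pitched glazed roof: leave it. Origin: centre of its underside.
- hatch_cover: loose flat wooden hatch grating, 60 by 70 mm, 12 mm high: leave it. Origin: centre of its underside.
- glue_jar: loose white jar of 60 mm diameter, 62 mm high: leave it. Origin: centre of its underside.
- sanding_block: loose cork sanding block, 55 by 95 mm, 24 mm high: leave it. Origin: centre of its underside.
- brush_pot: loose white pot of 72 mm diameter with brushes standing in it, 200 mm high over all: leave it. Origin: centre of its underside.
Not all that is in view belongs to the job. What is shaped like the deckhouse but purple or turquoise is not meant.

How it is judged:
On the way, in this order (a step that is already met when the one before it is completed fails the run):
1. the knob has clicked over into its locked seat while the deckhouse still stands on the bench (value of joint clamp_knob above 1.15 rad and height (world z) of deckhouse below 0.01 m), for 0.2 s.
2. the deckhouse is held over the ship's deck, higher than the bulwark (height (world z) of deckhouse above 0.112 m and horizontal distance between deckhouse and seat below 0.06 m), for 0.2 s.
At the end, for the whole second after the job is handed in: Knob locked (over 1.15 rad); fingers alone hold the deckhouse still, underside 3-18 mm above the coaming's top, centre within 7 mm, long axis within 0.1 rad of the ship's, door to the stern, tilt under 0.09 rad, no contact with ship or cradle; other things within 30 mm of their start (value of joint clamp_knob above 1.15 rad and z of deckhouse in the frame of seat between 0.003 and 0.018 m and horizontal distance between deckhouse and seat below 0.007 m and angle between the y axis of deckhouse and the y axis of seat, either way round below 0.1 rad and y of door in the frame of seat below -0.02 m and angle between deckhouse's own z axis and vertical below 0.09 rad and contact force between deckhouse and the fingers above 0.5 N and contact force between deckhouse and cradle below 0.05 N and linear speed of deckhouse below 0.02 m/s and angular speed of deckhouse below 0.15 rad/s and distance of each of skylight, hatch_cover, glue_jar, sanding_block, brush_pot from where it was at the start of the episode below 0.03 m); the arm keeps its last pose, push and grip.
It fails at once if the deckhouse bumps the ship (contact force between deckhouse and hull above 1 N).
It fails at once if the robot bumps the ship (contact force between any of the arm, the fingers and hull above 2 N).
It fails at once if another thing on the bench is moved more than 30 mm (distance of any of skylight, hatch_cover, glue_jar, sanding_block, brush_pot from where it was at the start of the episode above 0.03 m).
It also fails if it takes over 58 s, if anything falls off the work surface, if the arm or the gripper's body presses on something with over 40 N, if the wrist force passes 120 N, or if a joint passes its speed limit or range.

## Robot

A 6-joint arm with a two-finger parallel gripper is mounted at the origin on the work surface. World frame = base frame: x ahead of the robot, y to its left, z up, the work surface at z = 0. Lengths are in m, angles in rad, forces in N, time in s.
With the tool pointing down it reaches from about 0.35 to 0.775 m from the base axis. Payload 5.5 kg.
Tool frame: the origin (TCP) lies midway between the tips of the shut fingers; the grasp point (between the pads) lies 19 mm behind it (env.tcp_to_grasp is the distance from the TCP to the grasp point, in m); z points along the fingers, y is the direction in which the jaws open and shut (so a half turn about z gives the same grasp; the last joint's range is limited). The gripper opens to 85 mm and grips with 20 to 120 N. Pads are 22 mm wide; open, the fingers measure 114 mm over their backs; the gripper's body (76 mm by 85 mm) begins 54 mm behind the grasp point. The pads swing forward as they close: fully open they stand 13 mm farther back than shut.
Start: joints at [-1.318, 0.313, 0.046, 1.304, 0, 1.431], TCP at [0.22, -0.531, 0.231] pointing down, gripper open.
Joint ranges: [-2.76, 2.76], [-0.86, 1.69], [-1.03, 1.26], [-2.2, 2.34], [-1.47, 1.5], [-3.14, 3.14]. Speed limits (rad/s): [2.57, 2.57, 3.14, 3.14, 3.14, 3.14].

## Interface

Orientations are given as a unit quaternion [w, x, y, z].
In Python, from workcell import get_state, viewer, hand_in, finder, env gives the robot as it stands.
- The arm moves only by the tool arm_command, never from a script. Its argument "motion" is a list of rows, each an object of numbers: "x", "y", "z": the shift along the tool's x, y, z in mm; "rx", "ry", "rz": the turn, a rotation vector about the tool's x, y, z in degrees; "hand": the closure, from -1 (fully open) to 1 (shut). A call has 1 to 10 rows; each row is the pose to reach, as a shift and turn from the pose commanded when the call began, along the tool's axes at that moment; what a row does not reach only later rows make up. A row lasts 1/8 s, in which the tool goes at most 62.5 mm and 10.7 degrees, less where a joint would pass 70% of its speed; a pose out of reach is approached as far as the arm can. A call with a gripper value outside its range is refused whole. The fingers move at their own pace and stop on an object; "force" is the grip in N (left out, the last holds). Time passes only in rows, so rows that repeat a pose let the fingers close. It gives the time, the measured TCP pose, the force and the opening at its end, in the units of the state.
- get_state(): the state, without advancing time (a new reading comes with each control period).
- viewer.read_camera(name): name is "scene" or "top" or "wrist"; returns a dict with "image" (480x640x3 uint8, red, green, blue), "z_map" (480x640 float32, m along the optical axis (not along the pixel's ray), 0 where there is no reading), "intrinsics" (3x3 intrinsics, pixels), "rvec" (rotation vector, rad) and "tvec" (3), from world to camera coordinates, as OpenCV has them. Camera axes: x right, y down, z forward; pixel columns grow to the right and rows downward; lengths in m; the calibration is good to about 2 mm. A picture is of the moment at which its call begins.
- hand_in(): hands the job in, once; it reports no verdict.
Trained networks look in a picture, given as the dict that the camera call returned (one of the last four; its "shot" number tells which), for a name from the list of things; names that differ only in an ending like _2 or _b are one class to them, and where a whole thing is asked for, a point or a joint stands for the part that bears it (a point fixed in the world has none). Each returns a list of dicts, best first, with "score" (0 to 1); they miss things now and then, are a little off and sometimes report something else, mostly with a low value. They report only what shows in the picture. A call takes as long as a camera call. They do not tell look-alikes from the thing itself.
- finder.find_in(picture, query): "at" ([column, row] in pixels, amid what is visible of it).
- finder.masks_of(picture, query): "region" (480x640 bool, what is visible of it) and "at" ([column, row] in pixels, amid what is visible of it).
The state is a dict: "clock": time; "joint_pos": joint angles; "qvel": joint speeds; "tau": joint torques, N m; "tcp_pos": TCP position; "orientation": TCP orientation; "wrist_force": force on the tool from outside, world axes, zero at the start; "ft_torque": the same for the moment, N m; "finger_gap": finger opening in m.
Only numpy, scipy, OpenCV 4.12 (cv2) and the standard library are available. Lean on these libraries where they do the work, as an engineer would, in place of code of your own. Each camera call takes 0.05 s, during which the arm holds its last target.

## Working session

There is one attempt and no reset: what is moved stays moved. The work goes in short steps, Python scripts to look and compute and a tool call to move; the robot and the scene stay as the last step left them, time stands still between calls to the robot, and variables do not carry over. Pictures are saved under pics/ and viewed, and the job is handed in when it is done.

Besides the shell and the picture viewer there is one more tool, called after "Request:" as name([rows], argument=value, ...), one row to a line, values as JSON. arm_command: Moves the arm, as the interface text tells. Its arguments: {"type":"object","properties":{"motion":{"type":"array","items":{"type":"object","properties":{"x":{"type":"number"},"y":{"type":"number"},"z":{"type":"number"},"rx":{"type":"number"},"ry":{"type":"number"},"rz":{"type":"number"},"hand":{"type":"number"}}}},"force":{"type":"number"}},"required":["motion"]}

```bash
mkdir -p pics; cat > h.py <<'E'
import numpy as np,cv2
from workcell import get_state, viewer, hand_in, finder, env
def shot(n,fn=None):
    p=viewer.read_camera(n)
    if fn: cv2.imwrite('pics/'+fn,p['image'][:,:,::-1])
    return p
def cloud(p):
    K=np.array(p['intrinsics']);z=p['z_map'];v,u=np.mgrid[:480,:640]
    c=np.stack([(u-K[0,2])/K[0,0]*z,(v-K[1,2])/K[1,1]*z,z],-1)
    R=cv2.Rodrigues(np.array(p['rvec'],float))[0]
    w=(c-np.array(p['tvec']).ravel())@R
    w[z<=0]=np.nan
    return w
def q2R(q):
    from scipy.spatial.transform import Rotation as Ro
    return Ro.from_quat([q[1],q[2],q[3],q[0]]).as_matrix()
E
python3 - <<'E'
from h import *
s=get_state();print(s)
for n in ['scene','top']:
    p=shot(n,n+'0.png');w=cloud(p)
    np.savez('pics/%s0.npz'%n,w=w,im=p['image'])
    for q in ['deckhouse','clamp_knob','knob_grip','hull','door','skylight','hatch_cover','glue_jar','sanding_block','brush_pot','seat']:
        try:
            for r in finder.find_in(p,q)[:4]:
                u,v=map(int,r['at']);print(n,q,round(r['score'],2),u,v,w[v,u].round(3))
        except Exception as e: print(q,e)
E
```

```text
{'clock': 0.0, 'joint_pos': array([-1.31763955e+00,  3.14007062e-01,  4.49898364e-02,  1.30360770e+00,
        1.51146088e-05,  1.43121597e+00]), 'qvel': array([-1.73740271e-04,  9.98179014e-05,  5.16815393e-04,  9.53542998e-04,
       -2.33787676e-05, -3.32699406e-05]), 'tau': array([-2.20658990e-04, -4.80624032e+01,  2.98535728e+01,  1.92502735e-02,
       -1.00637803e-04,  8.71209558e-07]), 'tcp_pos': array([ 0.21994036, -0.53072289,  0.23040953]), 'orientation': array([-9.13255345e-04,  9.80781160e-01,  1.95108895e-01, -4.43484542e-05]), 'wrist_force': array([-0.40724679, -0.27682588, -0.32771077]), 'ft_torque': array([-0.00544342,  0.02356444,  0.02465481]), 'finger_gap': 0.08532883158073674}
scene deckhouse 0.64 224 330 [ 0.548 -0.393  0.046]
scene deckhouse 0.6 191 304 [ 0.427 -0.401  0.046]
scene deckhouse 0.59 159 343 [ 0.478 -0.521  0.044]
scene deckhouse 0.2 360 271 [ 0.666 -0.07   0.106]
scene clamp_knob 0.57 325 238 [nan nan nan]
scene knob_grip 0.64 327 240 [ 0.505 -0.024  0.081]
scene hull 0.86 363 261 [ 0.646 -0.039  0.106]
scene hull 0.3 322 238 [ 0.483 -0.022  0.073
[... 548 characters left out ...]
se 0.62 491 256 [ 0.471 -0.494  0.05 ]
top deckhouse 0.56 444 230 [ 0.543 -0.376  0.038]
top clamp_knob 0.61 308 249 [ 0.501 -0.018  0.097]
top clamp_knob 0.2 235 274 [0.442 0.176 0.06 ]
top knob_grip 0.59 308 251 [ 0.496 -0.018  0.101]
top hull 0.84 309 190 [ 0.651 -0.024  0.104]
top door 0.89 446 228 [ 0.548 -0.381  0.044]
top door 0.87 489 256 [ 0.471 -0.489  0.051]
top door 0.8 453 285 [ 0.397 -0.394  0.043]
top skylight 0.96 402 276 [ 0.424 -0.262  0.034]
top skylight 0.18 309 197 [ 0.632 -0.024  0.117]
top glue_jar 0.56 238 274 [0.442 0.168 0.062]
top sanding_block 0.94 418 177 [ 0.688 -0.315  0.019]
top seat 0.68 314 190 [ 0.65  -0.037  0.107]
top seat 0.49 236 278 [0.432 0.172 0.067]
```

View pics/scene0.png

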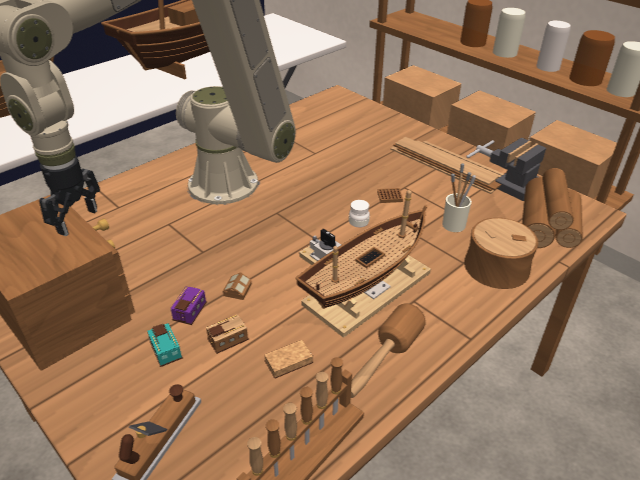

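View pics/top0.png

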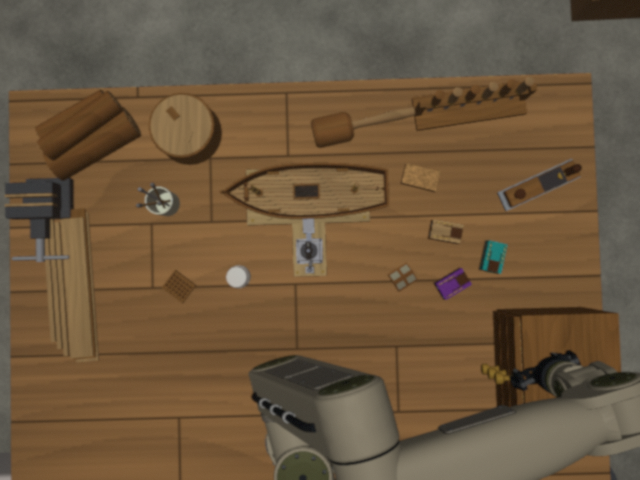

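```bash
python3 - <<'E'
import cv2
a=cv2.imread('pics/top0.png');cv2.imwrite('pics/t1.png',cv2.resize(a[120:320,400:540],None,fx=4,fy=4,interpolation=2)[:600])
cv2.imwrite('pics/t2.png',cv2.resize(a[150:290,220:400],None,fx=4,fy=4,interpolation=2))
a=cv2.imread('pics/scene0.png');cv2.imwrite('pics/s1.png',cv2.resize(a[260:400,120:320],None,fx=4,fy=4,interpolation=2))
E
```

```text
(no output)
```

The wooden deckhouse is at top (446,231), with its hatch and door end to the right, which is the stern direction. The purple (453,283) and turquoise (493,256) houses are decoys. The ship is at (305,190) with its bow to the left, and the knob is at (309,251). Next I'll zoom in and measure.

View pics/t1.png

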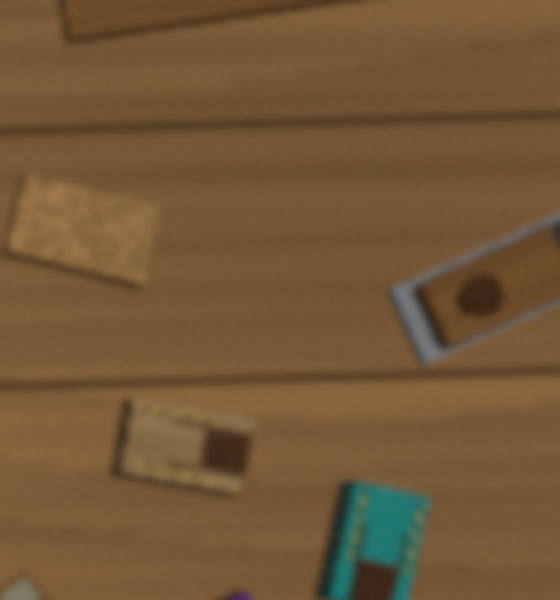

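View pics/t2.png

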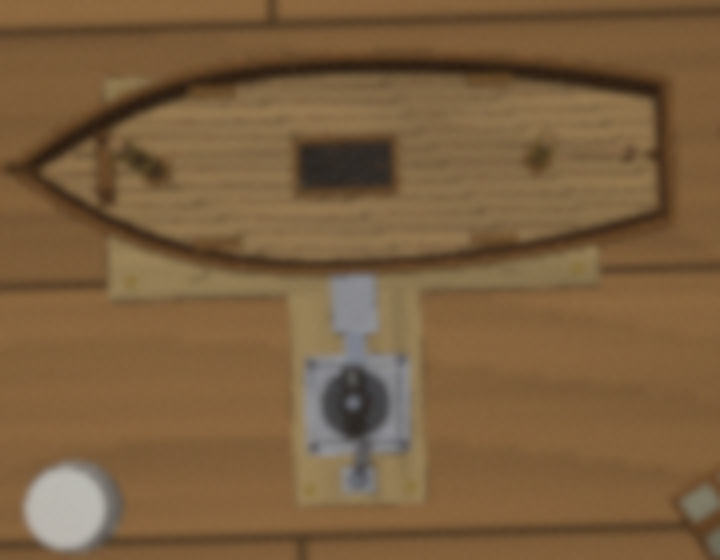

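```bash
python3 - <<'E'
from h import *
d=np.load('pics/top0.npz');w=d['w'];im=d['im']
def reg(x0,x1,y0,y1,z0,z1):
    m=(w[...,0]>x0)&(w[...,0]<x1)&(w[...,1]>y0)&(w[...,1]<y1)&(w[...,2]>z0)&(w[...,2]<z1);return m
def rect(m,n):
    P=w[m][:,:2].astype(np.float32);r=cv2.minAreaRect(P*1000);print(n,len(P),r,np.median(w[m][:,2]),P.mean(0))
rect(reg(.48,.62,-.44,-.32,.03,.06),'house')
rect(reg(.40,.60,-.1,.08,.075,.12),'knob')
rect(reg(.40,.60,-.1,.08,.045,.075),'flange')
rect(reg(.55,.76,-.3,.3,.11,.16),'bulwark')
# coaming opening: dark px
g=im.sum(-1)
m=np.zeros(g.shape,bool);m[170:210,285:330]=g[170:210,285:330]<170
ys,xs=np.nonzero(m);print(xs.mean(),ys.mean(),len(xs))
rect(m&np.isfinite(w[...,0]),'opening')
E
```

```text
house 599 ((539.212158203125, -380.5040588378906), (81.5987777709961, 50.57271957397461), 78.14630889892578) 0.04389102689416579 [ 0.53916276 -0.37994564]
knob 471 ((537.6502685546875, -10.785148620605469), (176.96388244628906, 124.34912872314453), 89.92740631103516) 0.1060648487266119 [ 0.57128775 -0.01691049]
flange 383 ((510.3423156738281, -17.09745216369629), (55.30897521972656, 141.9423370361328), 89.64955139160156) 0.059072201130735004 [ 0.49574822 -0.01734813]
bulwark 4004 ((655.8804931640625, 41.962371826171875), (534.3904418945312, 151.75613403320312), 83.59349822998047) 0.1188773370310359 [ 0.6499413  -0.03402297]
306.20306513409963 190.73180076628353 261
opening 261 ((649.841796875, -16.71196746826172), (56.61358642578125, 29.20427894592285), 88.85419464111328) 0.10514968555336685 [ 0.6493605 -0.0173239]
```

Request:
arm_command([
  {"x":30,"y":-24,"z":-6,"rz":-9},
  {"x":75,"y":-60,"z":-12,"rz":-19},
  {"x":125,"y":-100,"z":-20,"rz":-29},
  {"x":175,"y":-140,"z":-25,"rz":-39},
  {"x":225,"y":-180,"z":-30,"rz":-49},
  {"x":275,"y":-220,"z":-30,"rz":-59},
  {"x":325,"y":-260,"z":-30,"rz":-69},
  {"x":375,"y":-302,"z":-30,"rz":-79},
  {"x":420,"y":-339,"z":-30,"rz":-89},
  {"x":440,"y":-355,"z":-30,"rz":-99},
])

```text
invalid input at $.motion[0]: expected keys x, y, z, rx, ry, rz, hand
```

Request:
arm_command([
  {"x":30,"y":-24,"z":-6,"rx":0,"ry":0,"rz":-9,"hand":-1},
  {"x":75,"y":-60,"z":-12,"rx":0,"ry":0,"rz":-19,"hand":-1},
  {"x":125,"y":-100,"z":-20,"rx":0,"ry":0,"rz":-29,"hand":-1},
  {"x":175,"y":-140,"z":-25,"rx":0,"ry":0,"rz":-39,"hand":-1},
  {"x":225,"y":-180,"z":-30,"rx":0,"ry":0,"rz":-49,"hand":-1},
  {"x":275,"y":-220,"z":-30,"rx":0,"ry":0,"rz":-59,"hand":-1},
  {"x":325,"y":-260,"z":-30,"rx":0,"ry":0,"rz":-69,"hand":-1},
  {"x":375,"y":-302,"z":-30,"rx":0,"ry":0,"rz":-79,"hand":-1},
  {"x":420,"y":-339,"z":-30,"rx":0,"ry":0,"rz":-89,"hand":-1},
  {"x":440,"y":-355,"z":-30,"rx":0,"ry":0,"rz":-99,"hand":-1},
])

```text
clock: 2.45
tcp_pos: [0.4916, -0.0321, 0.2614]
orientation: [0.0, 0.485, 0.875, 0.0]
wrist_force: [-0.2, -0.1, 0.6]
finger_gap: 0.0853
```

Request:
arm_command([
  {"x":0,"y":0,"z":0,"rx":0,"ry":0,"rz":-10,"hand":-1},
  {"x":0,"y":0,"z":0,"rx":0,"ry":0,"rz":-20,"hand":-1},
  {"x":0,"y":0,"z":0,"rx":0,"ry":0,"rz":-30,"hand":-1},
  {"x":0,"y":0,"z":0,"rx":0,"ry":0,"rz":-40,"hand":-1},
  {"x":0,"y":0,"z":0,"rx":0,"ry":0,"rz":-50,"hand":-1},
  {"x":0,"y":0,"z":0,"rx":0,"ry":0,"rz":-58,"hand":-1},
  {"x":0,"y":0,"z":0,"rx":0,"ry":0,"rz":-58,"hand":-1},
])

```text
clock: 3.32
tcp_pos: [0.4907, -0.0349, 0.2614]
orientation: [0.0, 0.005, 1.0, -0.0]
wrist_force: [0.1, 0.5, -0.4]
finger_gap: 0.0853
```

```bash
python3 - <<'E'
from h import *
s=get_state();print(s['clock'],s['tcp_pos'],s['orientation'],s['joint_pos'])
p=shot('wrist','w1.png');w=cloud(p);np.savez('pics/w1.npz',w=w,im=p['image'])
for q in ['knob_grip','seat','hull']:
    for r in finder.find_in(p,q)[:3]:
        u,v=map(int,r['at']);print(q,round(r['score'],2),u,v,w[v,u].round(3))
R=cv2.Rodrigues(np.array(p['rvec'],float))[0];print('cam',-R.T@np.array(p['tvec']).ravel(), R[2])
E
```

```text
3.325 [ 0.49071064 -0.03486491  0.26135061] [ 8.54948984e-05  5.05823803e-03  9.99987200e-01 -8.35752119e-05] [-2.34198331e-01  1.44059934e-01 -9.82411495e-02  1.32829076e+00
 -1.23942809e-04 -2.24081825e-01]
knob_grip 0.92 344 218 [ 0.491 -0.018  0.098]
seat 0.58 324 386 [ 0.63  -0.034  0.104]
hull 0.89 326 387 [ 0.63  -0.033  0.105]
cam [ 0.42494957 -0.03376421  0.40317604] [ 0.26355224 -0.00343291 -0.96463902]
```

View pics/w1.png

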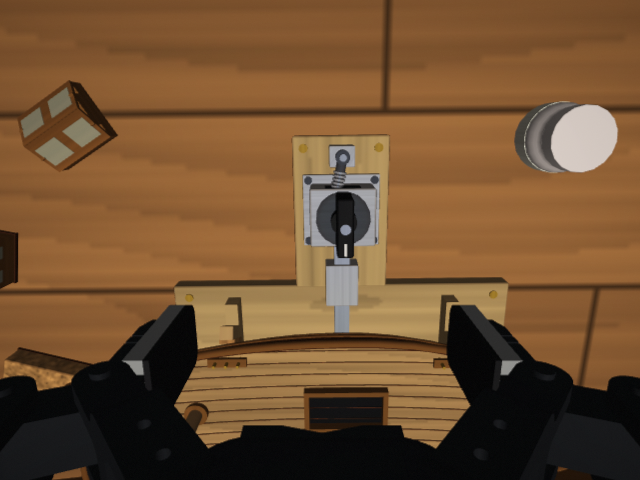

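The wrist view shows the knob at (344,222) with its bar almost along the image's vertical. The coaming is at (346,410). Now I'll fit both.

```bash
python3 - <<'E'
from h import *
d=np.load('pics/w1.npz');w=d['w'];im=d['im'].astype(int)
v,u=np.mgrid[:480,:640]
def rect(m,n):
    P=w[m][:,:2].astype(np.float32);r=cv2.minAreaRect(P*1000)
    C=np.cov(P.T);e,V=np.linalg.eigh(C);a=np.degrees(np.arctan2(V[1,1],V[0,1]))
    print(n,len(P),np.round(r[0],1),np.round(r[1],1),round(r[2],2),'pca',a,P.mean(0),np.median(w[m][:,2]))
box=(v>170)&(v<280)&(u>290)&(u<400)
rect(box&(w[...,2]>.088)&(w[...,2]<.11),'bar')
rect(box&(w[...,2]>.054)&(w[...,2]<.072),'flange')
# cradle plate front edge: tongue edges and plank z
rect((v>130)&(v<330)&(u>285)&(u<395)&(w[...,2]>.008)&(w[...,2]<.03),'tongue')
sk=w[(v>284)&(v<330)&(u>180)&(u<500)]; 
for uu in range(180,500,40):
    col=w[260:330,uu]; k=np.nonzero(col[:,2]>.008)[0]; print(uu,col[k[0]] if len(k) else None)
# coaming opening
g=im.sum(-1)
for t in (90,120):
  m=(v>385)&(v<432)&(u>295)&(u<400)&(g<t)
  print(u[m].min(),u[m].max(),v[m].min(),v[m].max())
m=(v>380)&(v<432)&(u>295)&(u<400)&(w[...,2]>.1085)&(w[...,2]<.118)
rect(m,'coaming')
d=w[385:432,295:400,2]
print(w[395,295:400:5,2].round(4)); print(w[380:432:4,346].round(4))
E
python3 - <<'E'
import cv2
a=cv2.imread('pics/w1.png')
cv2.imwrite('pics/w1a.png',cv2.resize(a[325:440,230:430],None,fx=4,fy=4,interpolation=2))
E
```

```text
bar 1067 [499.3 -17.5] [45.7 12.8] 0.47 pca -179.25908480636195 [ 0.4980463  -0.01758671] 0.09709081196364239
flange 2804 [493.  -17.4] [62.8 55.9] 0.39 pca 89.77743550632287 [ 0.49665177 -0.01805347] 0.05817096493886478
tongue 12105 [528.4 -17.8] [191.7 109.2] 0.1 pca -179.7339501159831 [ 0.5289625  -0.01834803] 0.01730183625116763
180 [ 0.57501541 -0.17747877  0.00896845]
220 [ 0.57520026 -0.1372793   0.00958502]
260 [ 0.57469789 -0.09731727  0.00921151]
300 [ 0.54906853 -0.05624069  0.01842585]
340 [ 0.54411164 -0.01845946  0.03499357]
380 [0.55015329 0.02081393 0.01758098]
420 [0.57435069 0.06251244 0.00894306]
460 [0.57447941 0.10217756 0.00970765]
296 399 388 431
296 399 388 431
coaming 1006 [648.6 -17.1] [38.5 68.1] 0.48 pca 98.87878592823233 [ 0.6422919  -0.01968587] 0.11099938888165425
[0.1036 0.1039 0.1112 0.1119 0.1117 0.1116 0.1113 0.1105 0.1113 0.1115
 0.1116 0.1116 0.1105 0.1113 0.1097 0.1118 0.1111 0.1102 0.1102 0.1037
 0.1032]
[[ 0.6246 -0.0163  0.1033]
 [ 0.6283 -0.0163  0.1033]
 [ 0.6302 -0.0165  0.106 ]
 [ 0.6308 -0.0167  0.1104]
 [ 0.634  -0.0167  0.1112]
 [ 0.6429 -0.0163  0.104 ]
 [ 0.6484 -0.0162  0.1018]
 [ 0.6499 -0.0163  0.1048]
 [ 0.6535 -0.0163  0.1053]
 [ 0.6587 -0.0162  0.1036]
 [ 0.663  -0.0162  0.1031]
 [ 0.6645 -0.0163  0.1061]
 [ 0.4818 -0.0297  0.3338]]
```

View pics/w1a.png

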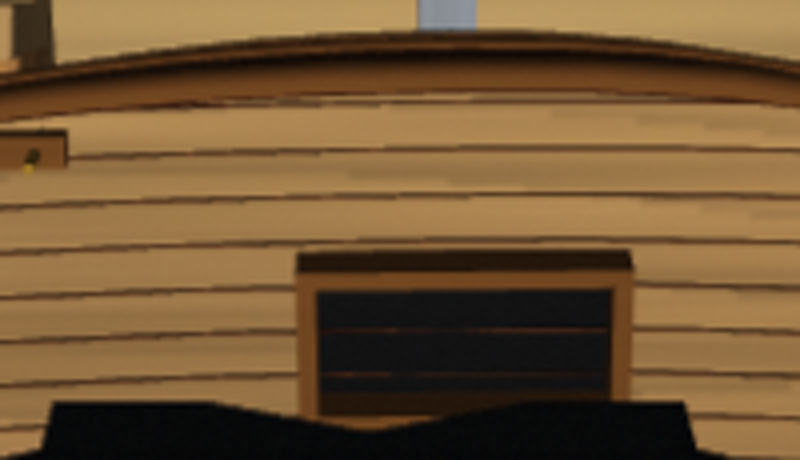

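Request:
arm_command([
  {"x":-4,"y":8,"z":30,"rx":0,"ry":0,"rz":-0.6,"hand":-1},
  {"x":-8,"y":17.5,"z":75,"rx":0,"ry":0,"rz":-1.2,"hand":-1},
  {"x":-8,"y":17.5,"z":120,"rx":0,"ry":0,"rz":-1.2,"hand":-1},
  {"x":-8,"y":17.5,"z":160,"rx":0,"ry":0,"rz":-1.2,"hand":-1},
  {"x":-8,"y":17.5,"z":183,"rx":0,"ry":0,"rz":-1.2,"hand":-0.5},
  {"x":-8,"y":17.5,"z":190,"rx":0,"ry":0,"rz":-1.2,"hand":0},
  {"x":-8,"y":17.5,"z":190,"rx":0,"ry":0,"rz":-1.2,"hand":1},
  {"x":-8,"y":17.5,"z":190,"rx":0,"ry":0,"rz":-1.2,"hand":1},
  {"x":-8,"y":17.5,"z":190,"rx":0,"ry":0,"rz":-1.2,"hand":1},
], force=40)

```text
clock: 4.65
tcp_pos: [0.4999, -0.0174, 0.0726]
orientation: [0.001, -0.006, 1.0, -0.0]
wrist_force: [0.0, 2.0, 3.5]
finger_gap: 0.0122
```

Request:
arm_command([
  {"x":0,"y":0,"z":0,"rx":0,"ry":0,"rz":8,"hand":1},
  {"x":0,"y":0,"z":0,"rx":0,"ry":0,"rz":16,"hand":1},
  {"x":0,"y":0,"z":0,"rx":0,"ry":0,"rz":24,"hand":1},
  {"x":0,"y":0,"z":0,"rx":0,"ry":0,"rz":32,"hand":1},
  {"x":0,"y":0,"z":0,"rx":0,"ry":0,"rz":40,"hand":1},
  {"x":0,"y":0,"z":0,"rx":0,"ry":0,"rz":48,"hand":1},
  {"x":0,"y":0,"z":0,"rx":0,"ry":0,"rz":56,"hand":1},
  {"x":0,"y":0,"z":0,"rx":0,"ry":0,"rz":64,"hand":1},
  {"x":0,"y":0,"z":0,"rx":0,"ry":0,"rz":71,"hand":1},
  {"x":0,"y":0,"z":0,"rx":0,"ry":0,"rz":75,"hand":1},
])

```text
clock: 5.9
tcp_pos: [0.4992, -0.0182, 0.0726]
orientation: [0.001, 0.605, 0.796, -0.0]
wrist_force: [-2.2, -1.3, 5.0]
finger_gap: 0.0126
```

```bash
python3 - <<'E'
from h import *
s=get_state();print(s['clock'],s['tcp_pos'],s['orientation'],s['ft_torque'],s['wrist_force'],s['joint_pos'])
p=shot('wrist','w2.png')
E
```

```text
5.9 [ 0.49921336 -0.01823143  0.07260869] [ 1.10922694e-03  6.05165856e-01  7.96098547e-01 -3.99492911e-04] [-0.29330723  0.56532774  0.11609548] [-2.21035448 -1.30779533  4.99133975] [-0.19631296  0.27695106 -0.41548074  0.87672063 -0.00169043  1.10363508]
```

View pics/w2.png

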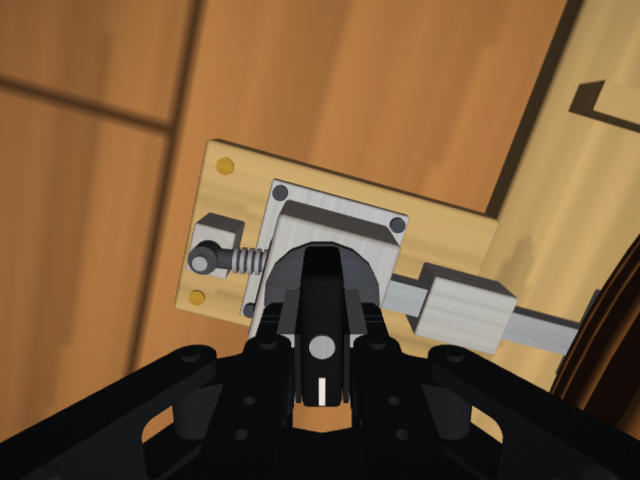

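Request:
arm_command([
  {"x":0,"y":0,"z":0,"rx":0,"ry":0,"rz":0,"hand":-0.2},
  {"x":0,"y":0,"z":0,"rx":0,"ry":0,"rz":0,"hand":-0.2},
  {"x":0,"y":0,"z":0,"rx":0,"ry":0,"rz":0,"hand":-0.2},
  {"x":0,"y":0,"z":-25,"rx":0,"ry":0,"rz":0,"hand":-0.2},
  {"x":0,"y":0,"z":-70,"rx":0,"ry":0,"rz":0,"hand":-0.2},
  {"x":0,"y":0,"z":-120,"rx":0,"ry":0,"rz":0,"hand":-0.6},
  {"x":0,"y":0,"z":-170,"rx":0,"ry":0,"rz":0,"hand":-1},
  {"x":0,"y":0,"z":-190,"rx":0,"ry":0,"rz":0,"hand":-1},
  {"x":0,"y":0,"z":-190,"rx":0,"ry":0,"rz":0,"hand":-1},
])

```text
clock: 7.08
tcp_pos: [0.4999, -0.0176, 0.2629]
orientation: [0.002, 0.604, 0.797, 0.001]
wrist_force: [0.2, -0.7, -0.6]
finger_gap: 0.0853
```

```bash
python3 - <<'E'
from h import *
s=get_state();print(s['clock'],s['tcp_pos'],s['orientation'])
p=shot('wrist','w3.png');w=cloud(p);np.savez('pics/w3.npz',w=w,im=p['image'])
def rect(m,n):
    P=w[m][:,:2].astype(np.float32);r=cv2.minAreaRect(P*1000)
    C=np.cov(P.T);e,V=np.linalg.eigh(C);a=np.degrees(np.arctan2(V[1,1],V[0,1]))
    print(n,len(P),np.round(r[0],1),np.round(r[1],1),round(r[2],2),'pca',a)
m=(abs(w[...,0]-.499)<.04)&(abs(w[...,1]+.0175)<.04)&(w[...,2]>.088)&(w[...,2]<.11)
rect(m,'bar')
E
```

```text
7.075 [ 0.49992764 -0.0175919   0.26285073] [1.69631273e-03 6.03799399e-01 7.97134111e-01 7.86091686e-04]
bar 1079 [499.5 -16.6] [13.  45.4] 15.37 pca 105.33118285201185
```

View pics/w3.png

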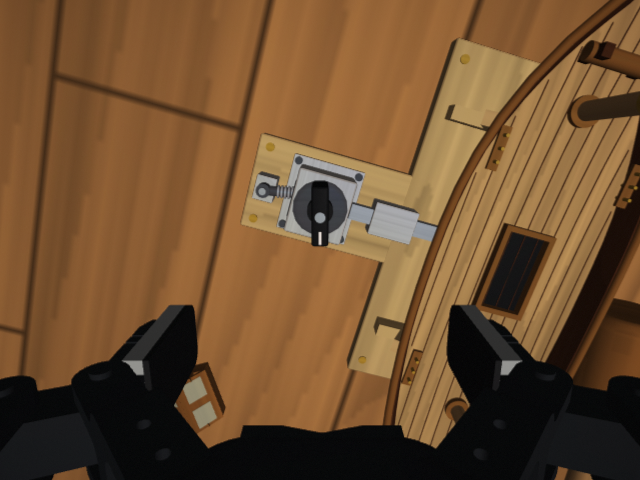

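The bar is now 75° from where it started, so the knob is locked. This picture also shows the whole coaming at (515,270), so I'll fit that next.

```bash
python3 - <<'E'
from h import *
d=np.load('pics/w3.npz');w=d['w'];im=d['im'].astype(int)
v,u=np.mgrid[:480,:640]
m=(u>465)&(u<565)&(v>215)&(v<330)&(w[...,2]>.109)&(w[...,2]<.116)
P=w[m][:,:2].astype(np.float32)*1000;print(len(P),cv2.minAreaRect(P),np.median(w[m][:,2]))
# opening by dark pixels
g=im.sum(-1)
m=(u>480)&(u<550)&(v>220)&(v<318)&(g<110)
m=cv2.morphologyEx(m.astype(np.uint8),cv2.MORPH_CLOSE,np.ones((7,7)))
n,l,st,c=cv2.connectedComponentsWithStats(m);k=1+st[1:,4].argmax();print(st[k],c[k])
E
```

```text
1649 ((649.3528442382812, -16.792118072509766), (40.091949462890625, 68.42137145996094), 0.270174503326416) 0.11112381880270768
[ 481  224   68   91 3616] [511.21487832 270.35038717]
```

Request:
arm_command([
  {"x":-25,"y":-4,"z":0,"rx":0,"ry":0,"rz":3,"hand":-1},
  {"x":-75,"y":-12,"z":0,"rx":0,"ry":0,"rz":7,"hand":-1},
  {"x":-130,"y":-21,"z":5,"rx":0,"ry":0,"rz":11,"hand":-1},
  {"x":-185,"y":-30,"z":10,"rx":0,"ry":0,"rz":15,"hand":-1},
  {"x":-240,"y":-40,"z":20,"rx":0,"ry":0,"rz":19,"hand":-1},
  {"x":-295,"y":-49,"z":30,"rx":0,"ry":0,"rz":23,"hand":-1},
  {"x":-335,"y":-55,"z":40,"rx":0,"ry":0,"rz":26,"hand":-1},
  {"x":-359,"y":-59,"z":40,"rx":0,"ry":0,"rz":27.6,"hand":-1},
  {"x":-359,"y":-59,"z":40,"rx":0,"ry":0,"rz":27.6,"hand":-1},
  {"x":-359,"y":-59,"z":40,"rx":0,"ry":0,"rz":27.6,"hand":-1},
])

```text
clock: 8.38
tcp_pos: [0.5387, -0.3779, 0.2199]
orientation: [-0.001, 0.776, 0.63, -0.0]
wrist_force: [-0.5, 0.3, 0.5]
finger_gap: 0.0854
```

```bash
python3 - <<'E'
from h import *
s=get_state();print(s['clock'],s['tcp_pos'],s['orientation'],np.degrees(2*np.arctan2(s['orientation'][2],s['orientation'][1])))
p=shot('wrist','w4.png');w=cloud(p);np.savez('pics/w4.npz',w=w,im=p['image'])
for lo,hi in ((.02,.06),(.036,.0445),(.0455,.052)):
  m=(abs(w[...,0]-.54)<.06)&(abs(w[...,1]+.38)<.07)&(w[...,2]>lo)&(w[...,2]<hi)
  P=w[m][:,:2].astype(np.float32)*1000;print(lo,len(P),cv2.minAreaRect(P))
for r in finder.find_in(p,'deckhouse')[:3]: print(r)
E
```

```text
8.375 [ 0.53870837 -0.37789043  0.21987542] [-1.39297051e-03  7.76373349e-01  6.30271748e-01 -8.37922492e-05] 78.14043943591153
0.02 6594 ((541.2758178710938, -381.1365661621094), (80.78242492675781, 50.05867004394531), 78.14608764648438)
0.036 4862 ((541.1944580078125, -381.52435302734375), (79.98995971679688, 50.05867004394531), 78.14608764648438)
0.0455 1345 ((540.692138671875, -383.5914306640625), (74.31708526611328, 40.03761291503906), 78.09190368652344)
{'at': [166.8, 260.5], 'score': 0.78}
{'at': [275.7, 363.5], 'score': 0.63}
{'at': [326.3, 212.9], 'score': 0.58}
```

View pics/w4.png

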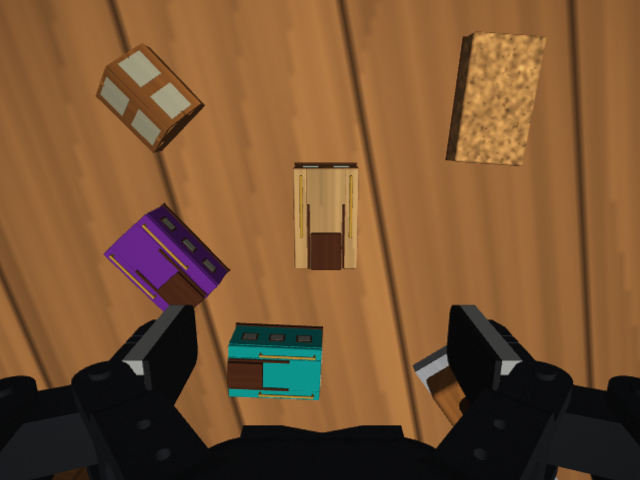

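Request:
arm_command([
  {"x":-3,"y":3,"z":25,"rx":0,"ry":0,"rz":0,"hand":-1},
  {"x":-3,"y":3,"z":70,"rx":0,"ry":0,"rz":0,"hand":-1},
  {"x":-3,"y":3,"z":115,"rx":0,"ry":0,"rz":0,"hand":-1},
  {"x":-3,"y":3,"z":155,"rx":0,"ry":0,"rz":0,"hand":-1},
  {"x":-3,"y":3,"z":185,"rx":0,"ry":0,"rz":0,"hand":-1},
  {"x":-3,"y":3,"z":202,"rx":0,"ry":0,"rz":0,"hand":-1},
  {"x":-3,"y":3,"z":207,"rx":0,"ry":0,"rz":0,"hand":-1},
  {"x":-3,"y":3,"z":207,"rx":0,"ry":0,"rz":0,"hand":-1},
])

```text
clock: 9.48
tcp_pos: [0.5421, -0.3827, 0.0153]
orientation: [0.001, 0.776, 0.63, 0.0]
wrist_force: [0.3, 0.0, 0.3]
finger_gap: 0.0851
```

```bash
python3 - <<'E'
from h import *
s=get_state();print(s['clock'],s['tcp_pos'],s['wrist_force'])
p=shot('wrist','w5.png')
E
```

```text
9.475 [ 0.54213821 -0.38272255  0.01525514] [0.28177844 0.01967408 0.29377869]
```

View pics/w5.png

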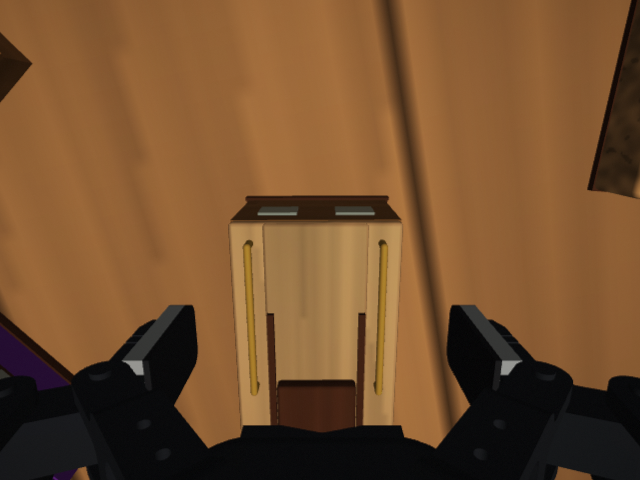

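The fingers straddle the house symmetrically, with the house centred near column 318. Next I'll close them.

Request:
arm_command([
  {"x":0,"y":0,"z":0,"rx":0,"ry":0,"rz":0,"hand":-0.3},
  {"x":0,"y":0,"z":0,"rx":0,"ry":0,"rz":0,"hand":0.2},
  {"x":0,"y":0,"z":0,"rx":0,"ry":0,"rz":0,"hand":1},
  {"x":0,"y":0,"z":0,"rx":0,"ry":0,"rz":0,"hand":1},
  {"x":0,"y":0,"z":0,"rx":0,"ry":0,"rz":0,"hand":1},
  {"x":0,"y":0,"z":-5,"rx":0,"ry":0,"rz":0,"hand":1},
  {"x":0,"y":0,"z":-20,"rx":0,"ry":0,"rz":0,"hand":1},
  {"x":0,"y":0,"z":-40,"rx":0,"ry":0,"rz":0,"hand":1},
  {"x":0,"y":0,"z":-45,"rx":0,"ry":0,"rz":0,"hand":1},
], force=40)

```text
clock: 10.65
tcp_pos: [0.5425, -0.3834, 0.0614]
orientation: [0.002, 0.777, 0.63, 0.0]
wrist_force: [0.5, -0.2, -1.2]
finger_gap: 0.0492
```

```bash
python3 - <<'E'
from h import *
s=get_state();print(s['clock'],s['tcp_pos'],s['orientation'],s['wrist_force'],s['finger_gap'])
p=shot('wrist','w6.png')
p=shot('scene','s6.png')
a=p['image'][:,:,::-1];cv2.imwrite('pics/s6a.png',cv2.resize(a[230:380,120:320],None,fx=4,fy=4,interpolation=2))
E
```

```text
10.65 [ 0.54249859 -0.38340886  0.06142111] [1.56250313e-03 7.76573301e-01 6.30024932e-01 2.25852072e-04] [ 0.54906213 -0.18622439 -1.15361847] 0.0492038071043906
```

View pics/w6.png

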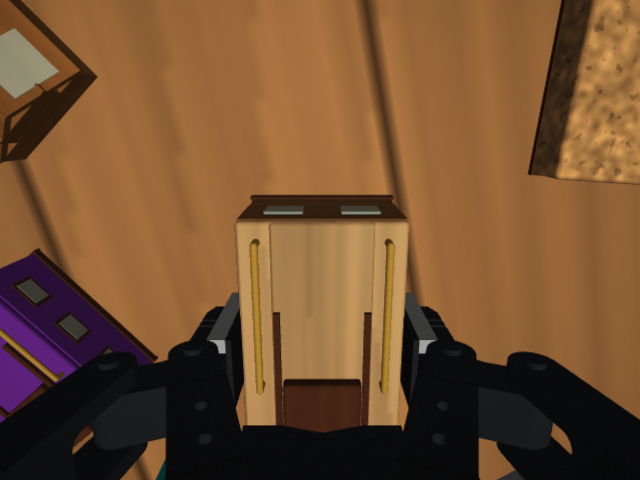

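View pics/s6a.png

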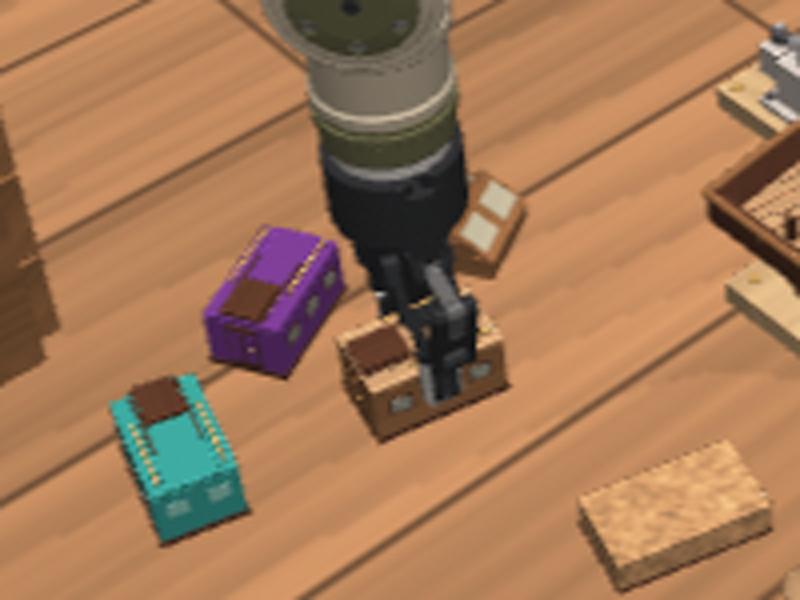

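Request:
arm_command([
  {"x":0,"y":0,"z":-25,"rx":0,"ry":0,"rz":0,"hand":1},
  {"x":0,"y":0,"z":-65,"rx":0,"ry":0,"rz":0,"hand":1},
  {"x":15,"y":-5,"z":-110,"rx":0,"ry":0,"rz":-1,"hand":1},
  {"x":50,"y":-17,"z":-150,"rx":0,"ry":0,"rz":-3,"hand":1},
  {"x":95,"y":-32,"z":-180,"rx":0,"ry":0,"rz":-5,"hand":1},
  {"x":145,"y":-48,"z":-195,"rx":0,"ry":0,"rz":-7,"hand":1},
  {"x":195,"y":-65,"z":-199,"rx":0,"ry":0,"rz":-9,"hand":1},
  {"x":245,"y":-82,"z":-199,"rx":0,"ry":0,"rz":-11,"hand":1},
  {"x":295,"y":-98,"z":-199,"rx":0,"ry":0,"rz":-12.3,"hand":1},
  {"x":335,"y":-112,"z":-199,"rx":0,"ry":0,"rz":-12.3,"hand":1},
])

```text
clock: 12.0
tcp_pos: [0.5001, -0.0296, 0.2576]
orientation: [-0.001, 0.704, 0.71, -0.0]
wrist_force: [-0.2, 0.1, -1.1]
finger_gap: 0.0491
```

Request:
arm_command([
  {"x":0,"y":0,"z":0,"rx":0,"ry":0,"rz":0,"hand":1},
  {"x":0,"y":0,"z":0,"rx":0,"ry":0,"rz":0,"hand":1},
])

```text
clock: 12.25
tcp_pos: [0.501, -0.0318, 0.2579]
orientation: [-0.0, 0.704, 0.71, -0.0]
wrist_force: [0.5, -0.1, -2.0]
finger_gap: 0.0498
```

```bash
python3 - <<'E'
from h import *
s=get_state();print(s['clock'],s['tcp_pos'],s['orientation'],np.degrees(2*np.arctan2(s['orientation'][2],s['orientation'][1])),s['finger_gap'])
p=shot('wrist','w7.png');w=cloud(p)
R=q2R(s['orientation']);l=(w-s['tcp_pos'])@R
m=(abs(l[...,1])<.035)&(l[...,2]<-.02)&(l[...,2]>-.032)&(abs(l[...,0])<.06)
P=l[m];print(len(P),np.nanmedian(P[:,2]),P[:,0].min(),P[:,0].max(),P[:,1].min(),P[:,1].max())
wm=w[m];A=np.c_[wm[:,:2],np.ones(len(wm))];c=np.linalg.lstsq(A,wm[:,2],rcond=None)[0];print('roof plane slope',c,np.std(A@c-wm[:,2]))
print(cv2.minAreaRect(wm[:,:2].astype(np.float32)*1000))
E
```

```text
12.25 [ 0.50097755 -0.031786    0.25786573] [-3.27739646e-05  7.04402056e-01  7.09801141e-01 -2.88032222e-04] 90.43748071374766 0.049794325251294125
35118 -0.02723584732964366 -0.02720172030967865 0.04131841813780082 -0.03497052925885676 0.03499839448758456
roof plane slope [ 2.10724326e-04 -3.39887124e-02  2.84528632e-01] 0.0019086980781169733
((500.95123291015625, -24.66135025024414), (69.96996307373047, 68.456787109375), 0.6746557950973511)
```

View pics/w7.png

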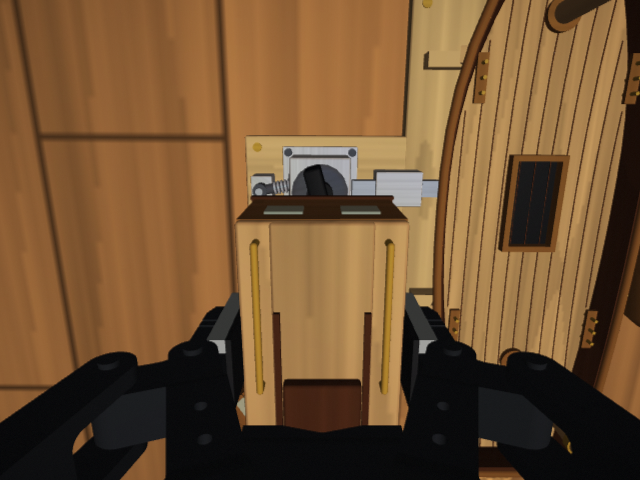

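Request:
arm_command([
  {"x":6,"y":10,"z":0,"rx":0,"ry":0,"rz":0,"hand":1},
  {"x":12.5,"y":35,"z":0,"rx":0,"ry":0,"rz":0,"hand":1},
  {"x":12.5,"y":70,"z":0,"rx":0,"ry":0,"rz":0,"hand":1},
  {"x":12.5,"y":105,"z":0,"rx":0,"ry":0,"rz":0,"hand":1},
  {"x":12.5,"y":135,"z":0,"rx":0,"ry":0,"rz":0,"hand":1},
  {"x":12.5,"y":148,"z":10,"rx":0,"ry":0,"rz":0,"hand":1},
  {"x":12.5,"y":148,"z":35,"rx":0,"ry":0,"rz":0,"hand":1},
  {"x":12.5,"y":148,"z":60,"rx":0,"ry":0,"rz":0,"hand":1},
  {"x":12.5,"y":148,"z":70,"rx":0,"ry":0,"rz":0,"hand":1},
  {"x":12.5,"y":148,"z":70,"rx":0,"ry":0,"rz":0,"hand":1},
])

```text
clock: 13.55
tcp_pos: [0.6483, -0.0183, 0.1874]
orientation: [-0.001, 0.705, 0.709, -0.001]
wrist_force: [-0.2, -0.8, -1.0]
finger_gap: 0.0495
```

```bash
cat > chk.py <<'E'
import sys
from h import *
s=get_state();print(s['clock'],s['tcp_pos'],s['orientation'],np.degrees(2*np.arctan2(s['orientation'][2],s['orientation'][1])),s['finger_gap'],s['wrist_force'])
p=shot('wrist',sys.argv[1]+'.png');w=cloud(p)
R=q2R(s['orientation']);l=(w-s['tcp_pos'])@R
v,u=np.mgrid[:480,:640]
for n,m in (('panel',(v>230)&(v<305)&(u>280)&(u<365)),('left',(v>228)&(v<400)&(u>243)&(u<248)),('right',(v>228)&(v<400)&(u>396)&(u<401))):
    wm=w[m];A=np.c_[wm[:,:2]-wm[:,:2].mean(0),np.ones(len(wm))];c=np.linalg.lstsq(A,wm[:,2],rcond=None)[0];print(n,c.round(4),np.median(l[m],0).round(4))
pt=shot('top',sys.argv[1]+'t.png');W=cloud(pt)
ps=shot('scene',sys.argv[1]+'s.png')
cv2.imwrite('pics/%sz.png'%sys.argv[1],cv2.resize(ps['image'][180:320,270:450,::-1],None,fx=4,fy=4,interpolation=2))
E
python3 chk.py w8
```

```text
13.55 [ 0.6482539  -0.018278    0.18740447] [-7.50676091e-04  7.04750743e-01  7.09454336e-01 -6.09462191e-04] 90.38112584442658 0.049511888335087705 [-0.15698943 -0.80334204 -0.98793765]
 ** On entry to DLASCL parameter number  4 had an illegal value
 ** On entry to DLASCL parameter number  4 had an illegal valueTraceback (most recent call last):
  File "chk.py", line 8, in <module>
    wm=w[m];A=np.c_[wm[:,:2]-wm[:,:2].mean(0),np.ones(len(wm))];c=np.linalg.lstsq(A,wm[:,2],rcond=None)[0];print(n,c.round(4),np.median(l[m],0).round(4))
                                                                  ~~~~~~~~~~~~~~~^^^^^^^^^^^^^^^^^^^^^^
    x, resids, rank, s = _umath_linalg.lstsq(a, b, rcond,
                         ~~~~~~~~~~~~~~~~~~~^^^^^^^^^^^^^
                                             signature=signature)
                                             ^^^^^^^^^^^^^^^^^^^^
    raise LinAlgError("SVD did not converge in Linear Least Squares")
numpy.linalg.LinAlgError: SVD did not converge in Linear Least Squares
```

View pics/w8.png

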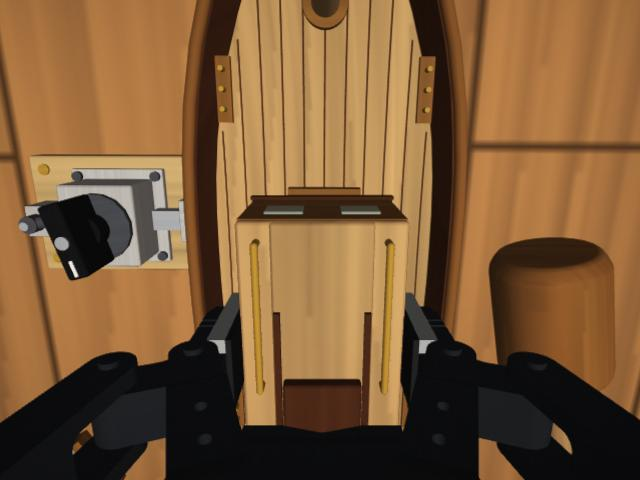

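```bash
sed -i "s/    wm=w\[m\];/    m=m\&np.isfinite(w[...,2]);wm=w[m];/" chk.py
cat >> chk.py <<'E'
K=np.array(p['intrinsics'])
def back(u,v,z):
    Rc=cv2.Rodrigues(np.array(p['rvec'],float))[0];o=-Rc.T@np.array(p['tvec']).ravel()
    d=Rc.T@np.linalg.inv(K)@np.array([u,v,1.]);return o+d*(z-o[2])/d[2]
zt=s['tcp_pos'][2]-.015
print('house roof front corners',back(237,221,zt+.042).round(4),back(407,221,zt+.042).round(4))
print('seat top front corners',back(289,188.5,.112).round(4),back(360,188.5,.112).round(4), 'expect y',-.017+.034)
E
python3 chk.py w8
```

```text
13.6 [ 0.64885518 -0.01832885  0.18853942] [ 7.47988188e-06  7.04733486e-01  7.09472137e-01 -4.23921889e-05] 90.3839663515393 0.049215951703559115 [-0.94043636  0.28602652 -1.33621683]
panel [0.0005 0.005  0.2159] [ 0.0277  0.0009 -0.0274]
left [ 0.5542 -0.0199  0.2144] [ 0.0124 -0.0221 -0.0259]
right [-5.2354 -0.2655  0.2116] [ 0.0125  0.0239 -0.0258]
house roof front corners [0.6257 0.0228 0.2155] [0.6733 0.0231 0.2155]
seat top front corners [0.6324 0.017  0.112 ] [0.6694 0.0173 0.112 ] expect y 0.017
```

View pics/w8z.png

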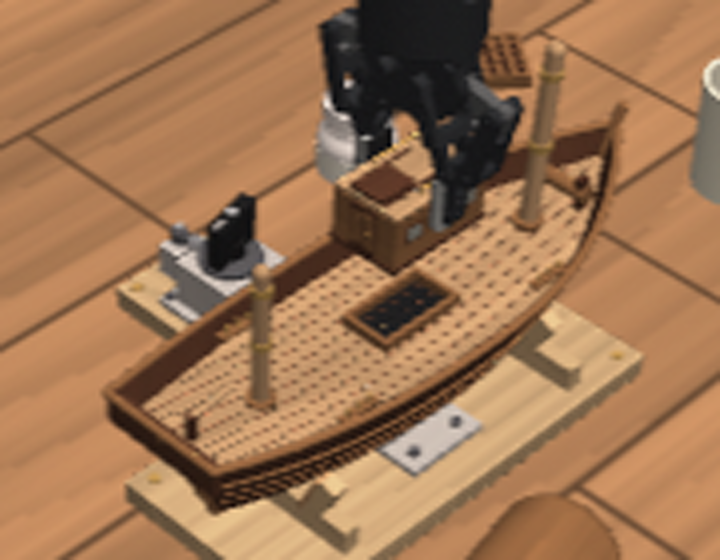

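Request:
arm_command([
  {"x":0,"y":1,"z":8,"rx":0,"ry":0,"rz":0,"hand":1},
  {"x":0,"y":1,"z":20,"rx":0,"ry":0,"rz":0,"hand":1},
  {"x":0,"y":1,"z":32,"rx":0,"ry":0,"rz":0,"hand":1},
  {"x":0,"y":1,"z":42,"rx":0,"ry":0,"rz":0,"hand":1},
  {"x":0,"y":1,"z":48,"rx":0,"ry":0,"rz":0,"hand":1},
  {"x":0,"y":1,"z":50,"rx":0,"ry":0,"rz":0,"hand":1},
  {"x":0,"y":1,"z":50,"rx":0,"ry":0,"rz":0,"hand":1},
  {"x":0,"y":1,"z":50,"rx":0,"ry":0,"rz":0,"hand":1},
  {"x":0,"y":1,"z":50,"rx":0,"ry":0,"rz":0,"hand":1},
])

```text
clock: 14.88
tcp_pos: [0.6502, -0.0182, 0.1387]
orientation: [0.0, 0.705, 0.71, 0.0]
wrist_force: [0.9, 0.3, -0.5]
finger_gap: 0.0495
```

```bash
python3 chk.py w9
```

```text
14.875 [ 0.65016757 -0.01816668  0.13871313] [3.53300080e-04 7.04593521e-01 7.09611025e-01 1.95122161e-04] 90.40656157536552 0.04950743024222874 [ 0.93673326  0.27444544 -0.54426844]
panel [-0.0012  0.0033  0.1661] [ 0.0276  0.0009 -0.0274]
left [ 0.4748 -0.0151  0.1646] [ 0.0125 -0.0221 -0.0259]
right [-4.9912 -0.253   0.1629] [ 0.0124  0.0239 -0.0258]
house roof front corners [0.627  0.023  0.1657] [0.6745 0.0233 0.1657]
seat top front corners [0.6376 0.0244 0.112 ] [0.6661 0.0246 0.112 ] expect y 0.017
```

View pics/w9.png

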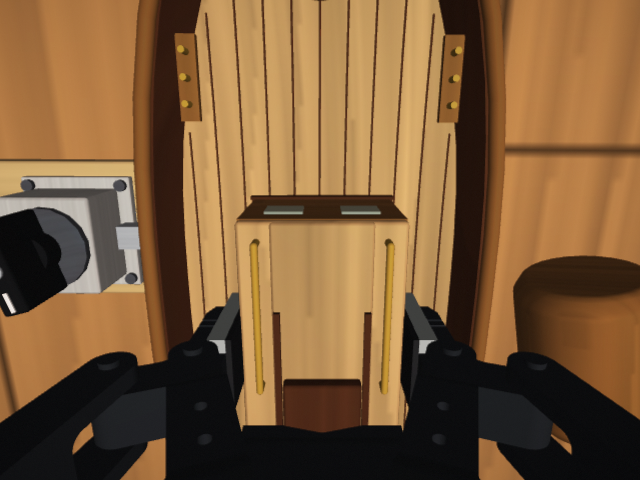

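View pics/w9z.png

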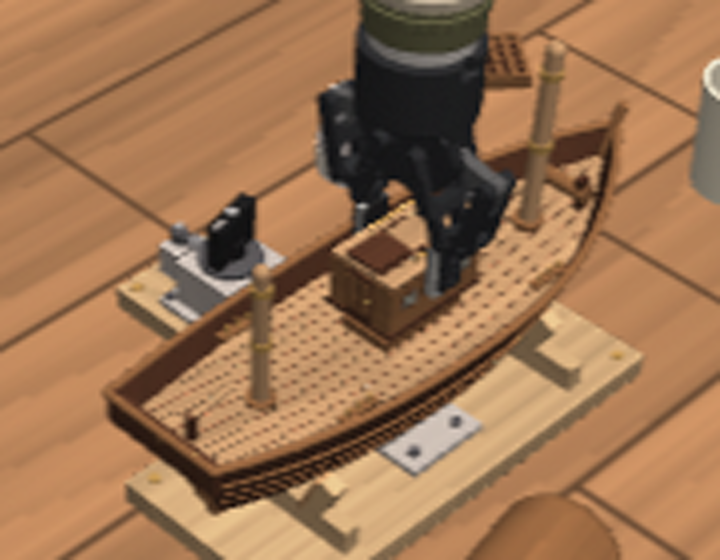

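The deckhouse is centred, square and level, about 12 mm above the coaming, with its door end towards the stern. I'll lower it slightly and let it settle.

Request:
arm_command([
  {"x":0,"y":0,"z":1,"rx":0,"ry":0,"rz":0,"hand":1},
  {"x":0,"y":0,"z":1.5,"rx":0,"ry":0,"rz":0,"hand":1},
  {"x":0,"y":0,"z":1.5,"rx":0,"ry":0,"rz":0,"hand":1},
  {"x":0,"y":0,"z":1.5,"rx":0,"ry":0,"rz":0,"hand":1},
  {"x":0,"y":0,"z":1.5,"rx":0,"ry":0,"rz":0,"hand":1},
  {"x":0,"y":0,"z":1.5,"rx":0,"ry":0,"rz":0,"hand":1},
])

```text
clock: 15.78
tcp_pos: [0.6499, -0.0181, 0.1368]
orientation: [0.0, 0.705, 0.71, -0.0]
wrist_force: [0.8, -0.1, -1.6]
finger_gap: 0.0493
```

```bash
python3 - <<'E'
from h import *
s=get_state();print(s['clock'],s['tcp_pos'],s['qvel'].round(4),s['finger_gap'],s['wrist_force'])
print(hand_in())
E
```

```text
15.775 [ 0.64991352 -0.0181247   0.1368001 ] [ 0.0001 -0.0001  0.0002  0.0001 -0.0009 -0.0014] 0.049264602864728675 [ 0.82072078 -0.12287705 -1.56706562]
the job is handed in; nothing more can be done
None
```

The clamp knob is locked and the deckhouse is held still over its coaming. I handed the job in at 15.8 s; no verdict is reported.

- **Knob:** I turned it clockwise until its bar stood about 75° from the open seat (about 1.31 rad). It stayed there after I let go.
- **Deckhouse:** I gripped the wooden one, carried it along the robot's side of the ship and over the bulwark between the masts, and lowered it to the coaming.
- **Height:** the underside is about 10 mm above the coaming's top.
- **Position:** it is centred to about 1–2 mm. My measurements of the coaming's x position differed by about 2 mm (0.6486–0.651 m), and I aimed near the middle of that spread.
- **Attitude:** it is square to the ship to within about 0.5° and level to within about 0.3°. The door points to the stern, and the arm is at rest with a 49 mm grip.

I saw no contact with the ship in the pictures or in the wrist force (under 3 N during the carry). I did not re-measure the other things on the bench, but nothing came near them. In the last wrist picture the house itself hides the coaming, so the final centring rests on the earlier measurements and the arm's own readings.

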